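Check the star-wheel clearance of the bottling line

TASK

Wind the white star wheel anticlockwise (seen from above) through at least one full turn to see that it runs free, carry on the same way until its square-ended measuring pad squarely faces the fixed shoe, and leave it there. Then take the thin gauge, the one with the flat grip, from the rack and, without forcing it, set its blade down the middle of the gap between pad and shoe, fully home so that its collar lies flat on both, and let go. Leave the other gauges in the rack and disturb nothing else on the table.

Things in the scene. Friction and masses are not known exactly. Their poses are not given: they have to be found in the camera images.
- wheel (a joint): angle of the star wheel (rad), growing anticlockwise seen from above, counted on over whole turns. 0 (and every multiple of 6.283) is where the wheel's measuring pad squarely faces the fixed shoe; it starts between -2.6 and -0.6. Stiff vertical axle, stays where it is left.
- stand: star-wheel unit fixed to the table: steel base plate 105 mm radius, 12 mm thick; white wheel 20 mm thick, top at 75 mm, hub to 97 mm. Origin on the wheel axis at table level; +x points from the axis to the fixed shoe, an aluminium block 28 (x) x 70 (y) mm, top 75 mm above the table, its flat face 112 mm from the axis
- gap (a point): middle of the gap between shoe and measuring pad, at the height of their tops (75 mm above the table), 108 mm from the wheel axis. Fixed to the stand, same axes: x runs across the gap (8 mm wide when the pad faces the shoe), y along it
- pad (a point): top middle of the outer face of the measuring pad, 104 mm from the axis: the square-ended aluminium block, 46 mm wide, 18 mm deep and 30 mm high, top 75 mm above the table, on one lobe; the three other lobes are round-ended, plain and shorter (96 mm). Turns with the wheel; x is radial, outward
- knob (a point): middle of the crank knob: upright black free-spinning sleeve, 22 mm diameter, from 105 to 145 mm above the table, on a 12 mm pin 65 mm from the axis diametrically across from the pad
- rack: gauge rack fixed to the table: two steel rails along its x, 190 mm long, 14 mm apart, 30 mm over both, tops 70 mm above the table, on a wooden base 200 x 80 mm. Origin under its middle at table level. Three gauges hang between the rails by their collars, 60 mm apart, in any order
- thin: the thin gauge: steel, blade 30 mm wide (its x), 5 mm thick (its y), reaching 45 mm down (last 12 mm only 3 mm thick and 26 mm wide); collar 46 x 30 x 12 mm high; above it a flat grip 30 (x) x 12 (y) x 45 mm high, 12 to 57 mm above the origin. Origin: centre of the collar's underside; z up along the grip. 110 to 230 g. Only this one fits the gap
- thick: another gauge in the rack: same collar, blade 11 mm thick, square grip 22 x 22 x 45 mm. Stays in the rack
- plug: another gauge in the rack: same collar, round pin 11 mm diameter, round grip 22 mm diameter x 45 mm. Stays in the rack
- bottle_a: full wine bottle standing between rack and star wheel, 74 mm diameter, 300 mm high; origin under its middle
- can: tin can 66 mm diameter, 110 mm high, beside the rack; origin under its middle
- jar: jar 76 mm diameter, 85 mm high, origin under its middle
- cup: white cup 80 mm diameter, 90 mm high, origin under its middle
- spanner: spanner 170 mm long lying along its x, origin under its middle
- driver: screwdriver 190 mm long lying along its x, origin under its middle
- parts_box: cardboard box 100 x 70 x 45 mm high, origin under its middle
Mind the look-alikes: they are no part of the job. Leave any blue or purple look-alike of the thin alone.

How it is judged (in metres and radians):
On the way, in this order (a step that is already met when the one before it is completed fails the run):
1. the wheel has been wound anticlockwise through a full turn (joint beyond 5.6 rad), with the thin gauge not yet in the gap (value of joint wheel above 5.6 rad and distance between thin and gap above 0.06 m), for 0.1 s.
2. the wheel, wound on, stands with the pad facing the shoe to within 8 mm, with the thin gauge not yet in the gap (value of joint wheel above 6 rad and x of pad in the frame of gap above -0.02 m and y of pad in the frame of gap between -0.008 and 0.008 m and distance between thin and gap above 0.06 m), for 0.2 s.
At the end, for the whole second after the job is handed in: Wheel wound a full turn, at rest, pad facing the shoe within 8 mm; thin gauge upright (3.5 degrees) in the gap, blade along it (9 degrees), within 8 mm of the middle along it and 5 mm across, collar down on pad and shoe within 3 mm, released and at rest (x of thin in the frame of gap between -0.005 and 0.005 m and y of thin in the frame of gap between -0.008 and 0.008 m and z of thin in the frame of gap between -0.003 and 0.003 m and angle between thin's own z axis and vertical below 0.06 rad and angle between the y axis of thin and the x axis of stand, either way round below 0.15 rad and linear speed of thin below 0.02 m/s and velocity of joint wheel between -0.05 and 0.05 rad/s and value of joint wheel above 5.6 rad and x of pad in the frame of gap above -0.02 m and y of pad in the frame of gap between -0.008 and 0.008 m); the robot touches nothing.
It fails at once if a bystander is moved by more than 30 mm (distance of any of bottle_a, can, jar, cup, spanner, driver, parts_box from where it was at the start of the episode above 0.03 m).
It fails at once if another gauge leaves its place in the rack (moved by more than 25 mm) (distance of any of thick, plug from where it was at the start of the episode above 0.025 m).
It fails at once if the gauge is forced (more than 60 N on the unit) (contact force between thin and stand above 60 N).
It also fails if it takes over 72 s, if anything falls off the work surface, if the arm or the gripper's body presses on something with over 40 N, if the wrist force passes 120 N, or if a joint passes its speed limit or range.

ROBOT

A 7-joint arm with a two-finger parallel gripper is mounted at the origin on the work surface. World frame = base frame: x ahead of the robot, y to its left, z up, the work surface at z = 0. Lengths are in mm, angles in rad, forces in N, time in s.
With the tool pointing down it reaches from about 425 to 1025 mm from the base axis. Payload 9.4 kg.
Tool frame: the origin (TCP) lies at the very end of the fingers, on their centre line; the grasp point (between the pads) lies 19 mm behind it; z points along the fingers, y is the line along which they close (so a half turn about z gives the same grasp; the last joint's range is limited). The gripper opens to 85 mm and grips with 20 to 120 N. Pads are 22 mm wide; open, the fingers measure 114 mm over their backs; the gripper's body (76 mm by 85 mm) begins 54 mm behind the grasp point. The pads swing forward as they close: fully open they stand 13 mm farther back than shut.
Start: joints at [1.238, 0.599, -0.003, 1.599, 0.002, 0.943, -0.08], TCP at [183.428, -701.412, 198.575] pointing down, gripper open.
Joint ranges: [-2.57, 2.57], [-0.35, 1.97], [-1.29, 1.29], [0.11, 2.56], [-1.05, 4.19], [0.11, 1.86], [-2.63, 2.63]. Speed limits (rad/s): [2.22, 2.22, 3.01, 3.01, 3.14, 3.14, 3.14].

INTERFACE

Orientations are given as a rotation vector (axis times angle).
In Python, from workcell import robot, camera, calibration, ticket gives the robot as it stands. The module is installed in compiled form; this text tells all that it offers.
- The arm moves only by the tool jog_arm, never from a script. Its argument "motion" is a list of rows, each an object with "slide": the shift along the tool's x, y, z in m, a list of three; "angular": the turn, a rotation vector about the tool's x, y, z in rad, a list of three; "grip": the opening, from -1 (shut) to 1 (fully open). A call has 1 to 10 rows; each row shifts and turns the commanded pose from where the row before left it, along the tool's axes as they then stand; what a row does not reach is not made up. A row lasts 1/10 s, in which the tool goes at most 50 mm and 8.59 degrees, less where a joint would pass 70% of its speed; a pose out of reach is approached as far as the arm can. A call with a gripper value outside its range is refused whole. The fingers move at their own pace and stop on an object; "newtons" is the grip in N (left out, the last holds). Time passes only in rows, so rows that do not move let the fingers close. It gives the time, the measured TCP pose, the force, the opening and the grip force at its end, in the units of the state.
- robot.read_state(): the state, without advancing time (a new reading comes with each control period).
- camera(name): name is "side" or "top"; returns (picture, depth): 384x512x3 uint8, red, green, blue; 384x512 float32, mm along the optical axis (not along the pixel's ray), 0 where there is no reading.
- calibration(name): a dict with "intrinsics" (3x3 intrinsics, pixels), "xyz" and "attitude" of the camera in the world. Camera axes: x right, y down, z forward; pixel columns grow to the right and rows downward; lengths in mm; the calibration is good to about 2 mm. A picture is of the moment at which its call begins. calibration takes no time and is no camera call.
- ticket.sign_off(): hands the job in; it is judged then, once.
The state is a dict: "t": time; "joint_positions": joint angles; "qd": joint speeds; "effort": joint torques, N m; "position": TCP position; "orientation": TCP orientation; "force": force on the tool from outside, world axes, zero at the start; "torque": the same for the moment, N m; "gripper_width": finger opening in mm; "gripper_force": force on a finger pad.
Only numpy, scipy, OpenCV 4.12 (cv2) and the standard library are available. Lean on these libraries where they do the work, as an engineer would, in place of code of your own. Each camera call takes 0.05 s, during which the arm holds its last target. There are 200 camera calls.

## Working session

There is one attempt and no reset: what is moved stays moved. The work goes in short steps, Python scripts to look and compute and a tool call to move; the robot and the scene stay as the last step left them, time stands still between calls to the robot, and variables do not carry over. Pictures are saved under pics/ and viewed, at most 10 in all, crops included, and the job is handed in when it is done.

Besides the shell and the picture viewer there is one more tool, called after "Request:" by a JSON object that holds its "api" and its "payload", one argument or row to a line. jog_arm: Moves the arm, as the interface text tells. Its arguments: {"type":"object","properties":{"motion":{"type":"array"},"newtons":{"type":"number"}},"required":["motion"]}

```bash
mkdir -p pics; cat > h.py <<'E'
import numpy as np, cv2
from scipy.spatial.transform import Rotation as R
from workcell import robot, camera, calibration, ticket
def Rm(a):
    a=np.array(a,float)
    return a if a.shape==(3,3) else R.from_rotvec(a).as_matrix()
def world(name,depth):
    c=calibration(name);K=np.array(c['intrinsics']);v,u=np.indices(depth.shape)
    p=np.stack([(u-K[0,2])/K[0,0]*depth,(v-K[1,2])/K[1,1]*depth,depth],-1)
    return p@Rm(c['attitude']).T+np.array(c['xyz'])
def ray(name,u,v,z):
    c=calibration(name);K=np.array(c['intrinsics']);d=Rm(c['attitude'])@np.linalg.inv(K)@[u,v,1];o=np.array(c['xyz'])
    return o+d*(z-o[2])/d[2]
def snap(name,tag):
    im,d=camera(name);cv2.imwrite(f'pics/{tag}.png',cv2.cvtColor(im,cv2.COLOR_RGB2BGR));np.savez(f'pics/{tag}.npz',im=im,d=d)
    return im,d
E
python3 - <<'E'
from h import *
for n in ('top','side'):
    print(calibration(n)); snap(n,n+'0')
print(robot.read_state())
E
```

```text
{'intrinsics': array([[465.80047226,   0.        , 250.95539681],
       [  0.        , 465.80047226, 187.84298495],
       [  0.        ,   0.        ,   1.        ]]), 'xyz': array([ 362.97471697,   -8.4419731 , 1815.52415577]), 'attitude': array([-2.14017409,  2.20340028, -0.09979572])}
{'intrinsics': array([[447.24040172,   0.        , 247.02370011],
       [  0.        , 447.24040172, 188.2316828 ],
       [  0.        ,   0.        ,   1.        ]]), 'xyz': array([  226.96551369, -1256.20771044,   950.31005353]), 'attitude': array([-2.14607803,  0.24767431, -0.11531506])}
{'t': 0.1, 'joint_positions': array([ 1.2382956 ,  0.60001658, -0.00254789,  1.60005978,  0.00179416,
        0.94289143, -0.07982211]), 'qd': array([ 0.00101943, -0.00154078, -0.00053274, -0.00351741, -0.00101456,
       -0.00067523,  0.00053268]), 'effort': array([ 5.17705848e-03, -7.77978086e+01,  1.56977065e+00, -2.58624816e+01,
        1.26536808e-02,  5.48765034e-03, -5.66401582e-05]), 'position': array([ 183.30936543, -700.96005169,  197.82035788]), 'orientation': array([-3.11459445e+00, -4.00602339e-01,  4.62744326e-04]), 'force': array([-0.4904988 , -0.39018987, -0.1890096 ]), 'torque': array([-0.01996794, -0.02068389,  0.00607635]), 'gripper_force': 0.0, 'gripper_width': 85.4832691415469}
```

View pics/top0.png

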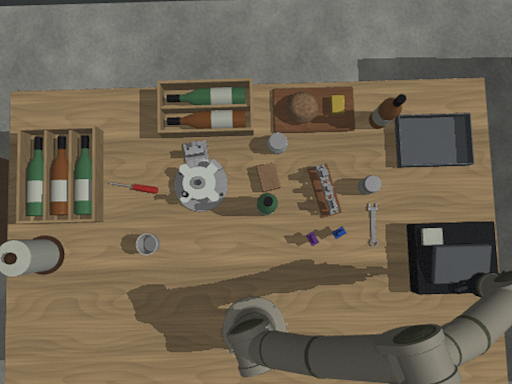

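View pics/side0.png

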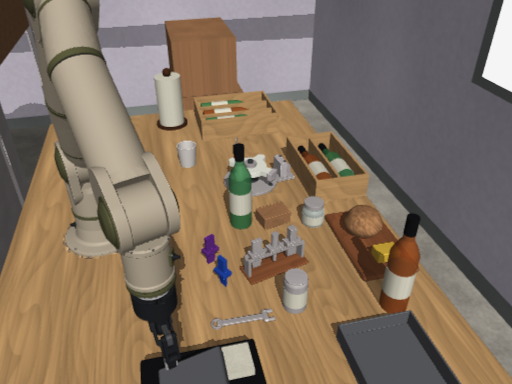

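```bash
python3 - <<'E'
from h import *
im=cv2.imread('pics/top0.png');s=cv2.imread('pics/side0.png')
a=cv2.resize(im[135:215,165:235],None,fx=5.7,fy=5.7,interpolation=cv2.INTER_CUBIC)[:456,:399]
b=cv2.resize(im[155:225,300:350],None,fx=8,fy=6.514,interpolation=cv2.INTER_CUBIC)[:456,:400]
c=cv2.resize(s[145:205,215:300],None,fx=4,fy=4)
cv2.imwrite('pics/crop1.png',np.hstack([a,b]))
d0=np.load('pics/top0.npz')['d'];P=world('top',d0)
np.set_printoptions(precision=1,suppress=True)
for n,u,v in (('hub',198,183),('shoe',195,150),('shoeL',188,158),('knob',184,194),('bot',267,203),('jar',277,143),('box',267,177),('rack',325,190),('table',240,240)):
    print(n,P[v,u], ray('top',u,v,75))
E
```

```text
hub [549.7 189.8  92. ] [551.6 191.7  75. ]
shoe [677.4 200.8  75.1] [677.4 200.8  75. ]
shoeL [657.6 236.1  13.9] [647.6 227.8  75. ]
knob [505.7 234.9 144.4] [511.6 245.   75. ]
bot [454.6 -57.4 308.6] [468.8 -65.   75. ]
jar [ 692.9 -109.5   86.4] [ 695.1 -110.2   75. ]
box [570.3 -69.3  43.6] [566.6 -68.2  75. ]
rack [ 510.8 -283.2   79.8] [ 511.2 -284.    75. ]
table [332.9  41.6   2.5] [334.1  39.6  75. ]
```

View pics/crop1.png

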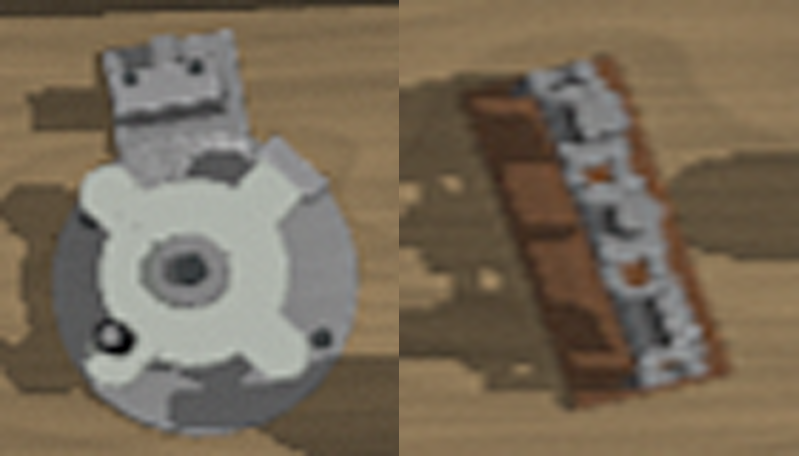

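```bash
python3 - <<'E'
from h import *
np.set_printoptions(precision=1,suppress=True)
D={n:np.load(f'pics/{n}0.npz') for n in('top','side')}
W={n:world(n,D[n]['d']) for n in D}
for n in D:
    P=W[n];im=D[n]['im']
    reg=lambda x0,x1,y0,y1,z0,z1:(P[...,0]>x0)&(P[...,0]<x1)&(P[...,1]>y0)&(P[...,1]<y1)&(P[...,2]>z0)&(P[...,2]<z1)
    def rep(t,m):
        q=P[m]
        if len(q)<4: print(n,t,len(q));return
        r=cv2.minAreaRect(q[:,:2].astype(np.float32));print(n,t,len(q),'med',np.median(q,0),'rect',np.round(r[0],1),np.round(r[1],1),round(r[2],1))
    rep('hub',reg(500,600,150,230,84,110))
    rep('knob',reg(440,560,160,300,125,160))
    rep('shoe',reg(640,720,140,280,66,85))
    rep('plate',reg(420,640,60,320,6,22))
    rep('all',reg(420,640,60,320,60,84))
    w=(im.min(-1)>150)&((im.max(-1).astype(int)-im.min(-1))<35)&reg(420,660,60,320,66,84)
    rep('white',w)
    q=P[w][:,:2].astype(np.float32)
    # gauges
    m=reg(400,640,-380,-200,112,140);k,l=cv2.connectedComponents(m.astype(np.uint8))
    for i in range(1,k): rep('g%d'%i,l==i)
    rep('rails',reg(400,640,-380,-200,62,92))
    rep('rackbase',reg(400,640,-400,-180,8,35))
    rep('rackall',reg(400,640,-400,-180,8,90))
E
```

```text
top hub 108 med [556.7 189.6  90.3] rect [543.9 190.4] [74.8 88.2] 87.8
top knob 31 med [508.5 235.1 144.4] rect [508.5 235.5] [19.  18.9] 30.3
top shoe 143 med [678.7 208.2  74.5] rect [680.2 208.1] [29.8 70.9] 7.2
top plate 956 med [528.6 181.   11.5] rect [530.9 189.8] [217.4 258.5] 0.5
top all 1077 med [559.7 184.1  74.1] rect [560.7 182.7] [153.8 161.1] 1.9
top white 865 med [557.9 181.8  74.2] rect [555.6 188. ] [144.3 148.5] 89.4
top g1 38 med [ 572.3 -274.9  126.9] rect [ 572.9 -275.5] [21.5 21.2] 16.3
top g2 31 med [ 517.4 -289.7  124.3] rect [ 516.2 -289.5] [18.4 18.7] 78.0
top g3 34 med [ 458.7 -304.6  125.8] rect [ 459.1 -306.6] [28.8 14. ] 14.2
top rails 284 med [ 510.7 -287.6   78.4] rect [ 517.9 -289.7] [188.7  31.7] 14.5
top rackbase 349 med [ 515.9 -279.1   10.4] rect [ 520.4 -290.5] [234.8 214.9] 0.1
top rackall 653 med [ 514.  -284.2   16.5] rect [ 520.4 -290.5] [234.8 214.9] 0.1
side hub 46 med [555.7 181.9  87.4] rect [556.4 185.3] [38.4 42. ] 77.4
side knob 10 med [502.3 235.1 139.4] rect [502.3 234.8] [16.1  6.4] 63.7
side shoe 80 med [681.2 200.4  71.2] rect [682.8 204.4] [32.5 84.9] 5.7
side plate 336 med [579.  137.9   9.1] rect [541.1 169.1] [134.7 204. ] 47.0
side all 431 med [589.2 167.2  70.9] rect [561.7 179.1] [147.9 171.3] 5.0
side white 322 med [591.6 167.5  71. ] rect [560.3 179.6] [142.5 170.7] 5.3
side g1 64 med [ 572.  -284.4  123.4] rect [ 573.1 -280.4] [25.5 23.8] 20.8
side g2 49 med [ 516.9 -298.9  123.3] rect [ 517. -296.] [20.8 17.5] 74.7
side g3 65 med [ 459.  -312.6  122.6] rect [ 460.  -308.8] [33.7 15.1] 15.6
side rails 549 med [ 509.3 -302.8   77. ] rect [ 519.8 -293.8] [193.   37.1] 14.3
side rackbase 276 med [ 521.8 -298.5   14.9] rect [ 519.  -299.2] [189.6  73.2] 16.3
side rackall 1007 med [ 513.  -302.5   63.4] rect [ 520.6 -298.7] [193.8  73.2] 16.3
```

Request:
{"api": "jog_arm", "payload": {
  "motion": [
    {"slide":[0,0,-0.045],"angular":[0,0,0.064],"grip":1},
    {"slide":[0,0,-0.045],"angular":[0,0,0.064],"grip":1},
    {"slide":[0,0,-0.045],"angular":[0,0,0.064],"grip":1},
    {"slide":[0,0,-0.045],"angular":[0,0,0.064],"grip":1},
    {"slide":[0.033,-0.03,0],"angular":[0,0,0],"grip":1},
    {"slide":[0.033,-0.03,0],"angular":[0,0,0],"grip":1},
    {"slide":[0.033,-0.03,0],"angular":[0,0,0],"grip":1},
    {"slide":[0.033,-0.03,0],"angular":[0,0,0],"grip":1},
    {"slide":[0.033,-0.03,0],"angular":[0,0,0],"grip":1},
    {"slide":[0.033,-0.03,0],"angular":[0,0,0],"grip":1}
  ],
  "newtons": 20
}}

```text
t: 1.1
position: [382.4, -519.9, 378.3]
orientation: [-3.141, 0.0, 0.001]
force: [0.8, -0.5, -0.1]
gripper_width: 85.5
gripper_force: 0.0
```

Request:
{"api": "jog_arm", "payload": {
  "motion": [
    {"slide":[0.008,-0.047,0],"angular":[0,0,0],"grip":1},
    {"slide":[0.008,-0.047,0],"angular":[0,0,0],"grip":1},
    {"slide":[0.008,-0.047,0],"angular":[0,0,0],"grip":1},
    {"slide":[0.008,-0.047,0],"angular":[0,0,0],"grip":1},
    {"slide":[0.008,-0.047,0],"angular":[0,0,0],"grip":1},
    {"slide":[0.008,-0.047,0],"angular":[0,0,0],"grip":1},
    {"slide":[0.008,-0.047,0],"angular":[0,0,0],"grip":1},
    {"slide":[0.008,-0.047,0],"angular":[0,0,0],"grip":1},
    {"slide":[0.008,-0.047,0],"angular":[0,0,0],"grip":1},
    {"slide":[0.008,-0.047,0],"angular":[0,0,0],"grip":1}
  ]
}}

```text
t: 2.1
position: [461.2, -49.6, 378.6]
orientation: [3.141, -0.001, -0.0]
force: [0.8, -0.5, 0.4]
gripper_width: 85.3
gripper_force: 0.0
```

```bash
python3 - <<'E'
from h import *
np.set_printoptions(precision=2,suppress=True)
s=robot.read_state();print(s['joint_positions'],s['position'])
P=world('top',np.load('pics/top0.npz')['d']);im=np.load('pics/top0.npz')['im']
# refine: white wheel top by colour, cast onto z=75
c=P[...,2];m=(P[...,0]>440)&(P[...,0]<640)&(P[...,1]>90)&(P[...,1]<290)
hm=m&(c>93)&(c<102);q=P[hm];print('hubtop',len(q),q.mean(0),q.min(0),q.max(0))
sh=(P[...,0]>640)&(P[...,0]<720)&(P[...,1]>150)&(P[...,1]<270)&(abs(c-75)<6)
print(P[sh].mean(0))
pad=m&(abs(c-75)<6)&(P[...,0]>600)&(P[...,1]<150);print('pad',cv2.minAreaRect(P[pad][:,:2].astype(np.float32)))
E
```

```text
[ 0.23  0.11 -0.27  1.91  0.03  1.13 -1.63] [461.22 -49.61 378.56]
hubtop 23 [554.78 189.96  96.52] [534.43 174.24  93.22] [576.06 200.58 101.73]
[679.8  208.2   74.79]
pad ((619.7027587890625, 126.53851318359375), (45.6378059387207, 34.396331787109375), 88.55670166015625)
```

Request:
{"api": "jog_arm", "payload": {
  "motion": [
    {"slide":[0.008,-0.0475,0],"angular":[0,0,0],"grip":1},
    {"slide":[0.008,-0.0475,0],"angular":[0,0,0],"grip":1},
    {"slide":[0.008,-0.0475,0],"angular":[0,0,0],"grip":1},
    {"slide":[0.008,-0.0475,0],"angular":[0,0,0],"grip":1},
    {"slide":[0.008,-0.0475,0],"angular":[0,0,0],"grip":1},
    {"slide":[0.007,-0.0475,0],"angular":[0,0,0],"grip":1},
    {"slide":[0,0,0.045],"angular":[0,0,0],"grip":1},
    {"slide":[0,0,0.045],"angular":[0,0,0],"grip":1},
    {"slide":[0,0,0.045],"angular":[0,0,0],"grip":1},
    {"slide":[0,0,0.045],"angular":[0,0,0],"grip":1}
  ]
}}

```text
t: 3.1
position: [508.2, 233.4, 196.8]
orientation: [-3.142, -0.0, 0.0]
force: [1.0, -0.1, -1.0]
gripper_width: 85.2
gripper_force: 0.0
```

Request:
{"api": "jog_arm", "payload": {
  "motion": [
    {"slide":[0,-0.001,0.027],"angular":[0,0,0],"grip":1},
    {"slide":[0,-0.001,0.027],"angular":[0,0,0],"grip":1},
    {"slide":[0,0,0.027],"angular":[0,0,0],"grip":1},
    {"slide":[0,0,0],"angular":[0,0,0],"grip":-1},
    {"slide":[0,0,0],"angular":[0,0,0],"grip":-1},
    {"slide":[0,0,0],"angular":[0,0,0],"grip":-1},
    {"slide":[0,0,0],"angular":[0,0,0],"grip":-1},
    {"slide":[0,0,0],"angular":[0,0,0],"grip":-1},
    {"slide":[0,0,0],"angular":[0,0,0],"grip":-1},
    {"slide":[0,0,0],"angular":[0,0,0],"grip":-1}
  ],
  "newtons": 20
}}

```text
t: 4.1
position: [508.7, 235.5, 117.9]
orientation: [-3.141, 0.001, -0.001]
force: [0.1, -0.6, 0.2]
gripper_width: -0.1
gripper_force: 0.0
```

```bash
python3 - <<'E'
from h import *
im,d=snap('side','s1');t,dt=snap('top','t1')
b=lambda a:cv2.cvtColor(a,cv2.COLOR_RGB2BGR)
A=cv2.resize(b(im)[90:210,190:310],(400,400),interpolation=cv2.INTER_CUBIC);B=cv2.resize(b(t)[130:230,150:250],(400,400),interpolation=cv2.INTER_CUBIC)
cv2.imwrite('pics/c2.png',np.hstack([A,B]))
E
```

```text
(no output)
```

View pics/c2.png

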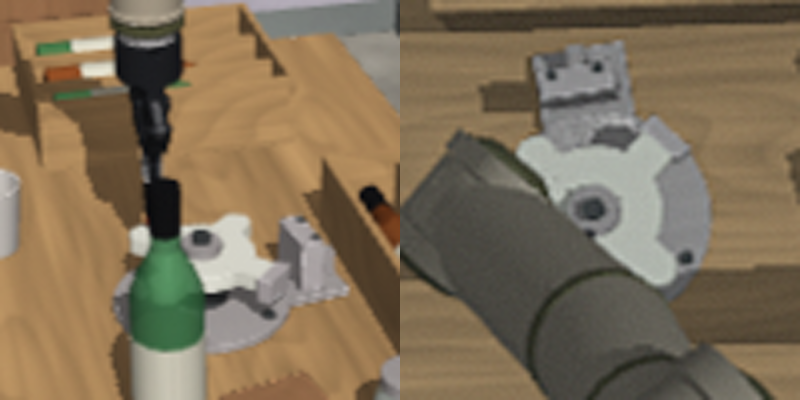

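```bash
python3 - <<'E'
from h import *
np.set_printoptions(precision=1,suppress=True)
for n in('top0','t1'):
    P=world('top',np.load(f'pics/{n}.npz')['d']);c=P[...,2]
    pad=(abs(c-75)<6)&(P[...,0]>590)&(P[...,0]<642)&(P[...,1]<150)&(P[...,1]>90);q=P[pad];print(n,len(q),q.mean(0),cv2.minAreaRect(q[:,:2].astype(np.float32)))
    far=q[:,:2]-[555,191];print(np.degrees(np.arctan2(far[:,1],far[:,0])).mean(), np.linalg.norm(far,axis=1).max())
P=world('side',np.load('pics/s1.npz')['d']);m=(P[...,0]>440)&(P[...,0]<570)&(P[...,1]>170)&(P[...,1]<300)&(P[...,2]>85)&(P[...,2]<200)
v,u=np.where(m)
for a in zip(u[::3],v[::3],P[m][::3]): print(*a,end=';')
s=robot.read_state();print(s['joint_positions'],s['gripper_width'])
E
```

```text
top0 98 [613.8 130.9  74.3] ((613.596923828125, 135.07713317871094), (43.65589904785156, 45.531734466552734), 43.08700942993164)
-45.791648813988104 104.98120512345757
t1 98 [614.8 132.   74.7] ((612.2518310546875, 135.5247802734375), (46.19685363769531, 48.12020492553711), 43.185462951660156)
-44.81422815111021 105.02513657975844
231 129 [498.5 258.1 198. ];232 133 [498.3 238.8 190.5];238 134 [515.  207.1 199.8];238 135 [514.5 205.4 196.6];233 136 [500.2 230.6 181.8];236 136 [506.5 203.6 194.3];233 137 [499.1 225.2 180.4];236 137 [509.  217.3 183.1];233 138 [499.4 227.5 175. ];236 138 [509.2 218.4 178.3];233 139 [498.7 224.6 172.3];236 139 [509.7 221.6 172.4];233 140 [499.3 228.3 166.2];236 140 [509.3 220.6 168.8];233 141 [498.9 227.  162.7];236 141 [507.7 212.6 168.8];233 142 [498.9 227.6 158.1];236 142 [508.4 216.9 162.3];233 143 [498.1 224.2 155.6];236 143 [508.4 217.6 157.7];234 144 [502.7 228.9 148.3];234 145 [503.7 234.9 140.8];233 147 [498.8 230.9 134.9];234 148 [502.4 229.9 130.6];234 150 [501.8 227.9 123.1];234 153 [500.9 225.  111.7];250 159 [556.5 193.3  95. ];246 160 [543.5 206.1  85.3];250 160 [554.7 185.8  95.1];253 160 [566.  183.8  94.7];250 161 [553.8 182.   93. ];253 161 [566.6 186.7  88.5];250 162 [553.7 181.6  88.8];253 162 [564.8 179.   88.7];250 163 [553.2 179.9  85.4];[-0.3  0.5 -0.4  2.   0.3  0.6 -2.4] -0.06355778338259309
```

Request:
{"api": "jog_arm", "payload": {
  "motion": [
    {"slide":[0,0,-0.04],"angular":[0,0,0],"grip":-1},
    {"slide":[0,0,-0.04],"angular":[0,0,0],"grip":-1},
    {"slide":[0,0,0],"angular":[0,0,0],"grip":-1}
  ]
}}

```text
t: 4.5
position: [510.7, 237.2, 202.1]
orientation: [-3.138, 0.0, -0.01]
force: [0.6, -0.8, -0.3]
gripper_width: -0.0
gripper_force: 0.0
```

```bash
python3 - <<'E'
from h import *
np.set_printoptions(precision=0,suppress=True)
im,d=snap('side','s2')
for n in ('side0','s1','s2'):
    P=world('side',np.load(f'pics/{n}.npz')['d']);print(n)
    for v in range(140,160,2): print(v,*[P[v,u] for u in range(229,238)])
im0=np.load('pics/side0.npz')['im']
b=lambda a:cv2.resize(cv2.cvtColor(a,cv2.COLOR_RGB2BGR)[110:170,210:260],(400,480),interpolation=cv2.INTER_CUBIC)
cv2.imwrite('pics/c3.png',np.hstack([b(im0),b(im)]))
E
```

```text
side0
140 [539. 546.   1.] [545. 554.  -4.] [551. 559.  -7.] [554. 550.  -3.] [558. 547.  -2.] [565. 559.  -9.] [568. 551.  -5.] [566. 515.  13.] [575. 539.  -0.]
142 [536. 533.  -3.] [542. 536.  -5.] [547. 541.  -8.] [550. 530.  -3.] [556. 539.  -8.] [559. 531.  -5.] [563. 527.  -3.] [562. 498.  12.] [567. 497.  12.]
144 [533. 515.  -3.] [537. 514.  -3.] [543. 519.  -6.] [547. 515.  -5.] [550. 510.  -3.] [504. 236. 145.] [509. 241. 142.] [457. -52. 299.] [460. -50. 298.]
146 [529. 494.  -2.] [533. 493.  -2.] [539. 498.  -5.] [543. 494.  -4.] [499. 231. 139.] [502. 227. 141.] [452. -62. 298.] [455. -60. 297.] [458. -62. 297.]
148 [526. 477.  -3.] [531. 480.  -5.] [535. 478.  -4.] [538. 472.  -2.] [502. 246. 122.] [503. 234. 128.] [451. -65. 293.] [453. -69. 295.] [455. -74. 297.]
150 [523. 462.  -4.] [526. 457.  -2.] [532. 462.  -6.] [536. 462.  -6.] [540. 457.  -4.] [502. 230. 122.] [451. -63. 285.] [452. -72. 290.] [455. -75. 291.]
152 [518. 437.  -0.] [523. 441.  -3.] [529. 450.  -9.] [533. 444.  -6.] [537. 445.  -7.] [502. 229. 114.] [450. -67. 280.] [453. -69. 281.] [455. -72. 2
[... 2927 characters left out ...]
 2.] [502. 232. 121.] [450. -69. 288.] [453. -68. 287.] [455. -74. 290.]
152 [519. 442.  -3.] [523. 442.  -4.] [527. 438.  -2.] [532. 442.  -5.] [536. 440.  -5.] [502. 229. 114.] [451. -64. 278.] [453. -69. 281.] [455. -75. 284.]
154 [515. 423.  -2.] [519. 421.  -2.] [525. 426.  -5.] [529. 424.  -5.] [534. 427.  -7.] [501. 226. 107.] [450. -65. 272.] [452. -72. 275.] [455. -75. 277.]
156 [512. 405.  -2.] [519. 420. -11.] [522. 412.  -7.] [525. 407.  -5.] [530. 408.  -6.] [534. 404.  -4.] [450. -63. 264.] [453. -68. 266.] [455. -70. 267.]
158 [508. 387.  -1.] [512. 385.  -1.] [494. 255.  74.] [497. 253.  75.] [501. 252.  74.] [505. 250.  75.] [450. -67. 259.] [453. -67. 258.] [454. -75. 263.]
```

View pics/c3.png

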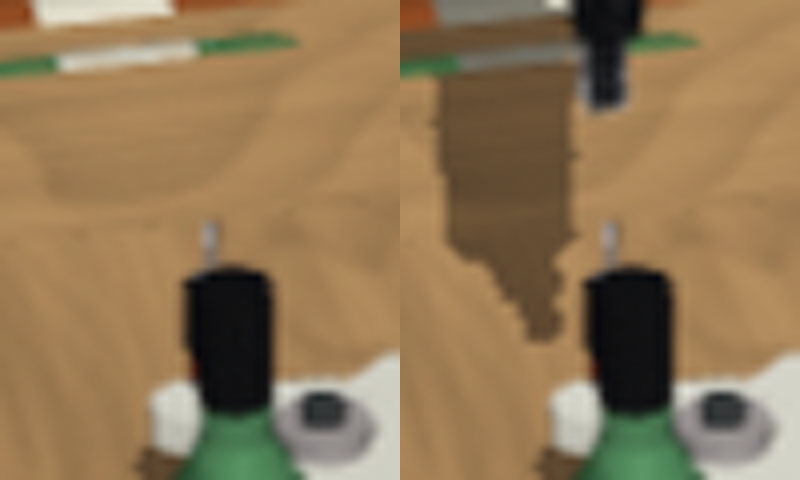

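```bash
python3 - <<'E'
from h import *
np.set_printoptions(precision=0,suppress=True)
D=np.load('pics/s2.npz');P=world('side',D['d'])
for v in range(112,128): print(v,*[P[v,u] for u in range(231,240)])
print(robot.read_state()['position'])
c=calibration('side');K=c['intrinsics'];A=Rm(c['attitude'])
for p in ([508,235,145],[508,235,105],[510.7,237.2,202],[555,191,97]):
    q=K@A.T@(np.array(p)-c['xyz']);print(p,q[:2]/q[2])
E
```

```text
112 [499. 246. 273.] [500. 233. 278.] [500. 212. 287.] [499. 187. 298.] [503. 193. 295.] [508. 195. 294.] [510. 190. 296.] [514. 194. 294.] [517. 186. 297.]
113 [574. 667.  78.] [499. 226. 277.] [499. 208. 285.] [500. 197. 290.] [505. 200. 288.] [508. 197. 289.] [512. 201. 287.] [517. 208. 283.] [519. 200. 286.]
114 [575. 671.  71.] [502. 245. 265.] [498. 206. 282.] [501. 201. 284.] [505. 202. 283.] [509. 205. 281.] [513. 203. 282.] [516. 204. 281.] [519. 199. 283.]
115 [571. 651.  75.] [501. 241. 263.] [503. 233. 266.] [503. 211. 275.] [505. 205. 278.] [513. 225. 268.] [515. 215. 273.] [520. 224. 268.] [604. 621.  85.]
116 [568. 631.  79.] [501. 243. 258.] [501. 222. 267.] [505. 225. 265.] [507. 215. 270.] [513. 224. 265.] [515. 219. 267.] [520. 223. 264.] [602. 616.  82.]
117 [564. 614.  82.] [500. 238. 256.] [502. 226. 261.] [504. 219. 264.] [508. 221. 263.] [512. 224. 261.] [516. 221. 262.] [522. 233. 256.] [594. 573.  97.]
118 [557. 575.  95.] [560. 568.  98.] [503. 232. 255.] [506. 228. 256.] [509. 224. 257.] [513. 226. 256.] [516. 225. 256.] [523. 239. 249.] [595. 579.  89.]
1
[... 843 characters left out ...]
. 230. 231.] [575. 577.  63.] [577. 565.  68.] [585. 578.  61.] [589. 575.  62.] [592. 570.  64.]
125 [556. 574.  61.] [561. 575.  60.] [564. 570.  62.] [569. 572.  60.] [573. 569.  61.] [579. 576.  57.] [584. 578.  56.] [586. 564.  62.] [591. 567.  60.]
126 [556. 575.  56.] [560. 574.  56.] [565. 577.  54.] [567. 560.  61.] [575. 577.  52.] [579. 576.  52.] [584. 576.  52.] [589. 580.  49.] [593. 576.  51.]
127 [556. 577.  50.] [560. 572.  51.] [562. 560.  57.] [570. 576.  49.] [572. 562.  55.] [578. 572.  50.] [581. 562.  54.] [589. 577.  46.] [595. 584.  42.]
[510. 236. 200.]
[508, 235, 145] [235. 144.]
[508, 235, 105] [235. 153.]
[510.7, 237.2, 202] [235. 130.]
[555, 191, 97] [250. 159.]
```

Request:
{"api": "jog_arm", "payload": {
  "motion": [
    {"slide":[0,0,0],"angular":[0,0,0],"grip":0.3},
    {"slide":[0,0,0],"angular":[0,0,0],"grip":0.3},
    {"slide":[0,0,0],"angular":[0,0,0],"grip":0.3},
    {"slide":[0,0,0],"angular":[0,0,0],"grip":0.3},
    {"slide":[0,0,0],"angular":[0,0,0],"grip":0.3},
    {"slide":[0,0,0.04],"angular":[0,0,0],"grip":0.3},
    {"slide":[0,0,0.04],"angular":[0,0,0],"grip":0.3},
    {"slide":[0,0,0.02],"angular":[0,0,0],"grip":0.3},
    {"slide":[0,0,0.013],"angular":[0,0,0],"grip":0.3},
    {"slide":[0,0,0],"angular":[0,0,0],"grip":0.3}
  ]
}}

```text
t: 5.55
position: [507.8, 235.3, 83.1]
orientation: [3.14, 0.0, -0.004]
force: [-0.2, 0.3, -0.9]
gripper_width: 55.5
gripper_force: 0.0
```

Request:
{"api": "jog_arm", "payload": {
  "motion": [
    {"slide":[0,0,0],"angular":[0,0,0],"grip":-1},
    {"slide":[0,0,0],"angular":[0,0,0],"grip":-1},
    {"slide":[0,0,0],"angular":[0,0,0],"grip":-1},
    {"slide":[0,0,0],"angular":[0,0,0],"grip":-1},
    {"slide":[0,0,0],"angular":[0,0,0],"grip":-1}
  ],
  "newtons": 20
}}

```text
t: 6.05
position: [509.2, 236.2, 85.8]
orientation: [-3.14, 0.0, -0.003]
force: [-1.7, 0.5, 6.8]
gripper_width: 21.5
gripper_force: 21.2
```

```bash
python3 - <<'E'
import numpy as np
A=np.array([555.2,191.3]);p=np.array([508.9,235.9]);r=65;a0=np.degrees(np.arctan2(*(p-A)[::-1]));print(a0,np.hypot(*(p-A)))
cmd=p.copy()
for k in range(5):
    L=[]
    for i in range(10):
        a=np.radians(a0+8*(10*k+i+1));t=A+r*np.array([np.cos(a),np.sin(a)]);d=np.round(t-cmd,1);cmd=cmd+d
        L.append([round(d[0]/1000,4),round(-d[1]/1000,4),0])
    print(L,cmd)
E
```

```text
136.07141332987578 64.28724601349793
[[np.float64(-0.0063), np.float64(0.0065), 0], [np.float64(-0.0048), np.float64(0.0077), 0], [np.float64(-0.0037), np.float64(0.0082), 0], [np.float64(-0.0025), np.float64(0.0088), 0], [np.float64(-0.0012), np.float64(0.0089), 0], [np.float64(-0.0), np.float64(0.0091), 0], [np.float64(0.0012), np.float64(0.009), 0], [np.float64(0.0025), np.float64(0.0087), 0], [np.float64(0.0037), np.float64(0.0083), 0], [np.float64(0.0049), np.float64(0.0077), 0]] [502.7 153. ]
[[np.float64(0.0058), np.float64(0.0069), 0], [np.float64(0.0067), np.float64(0.0061), 0], [np.float64(0.0076), np.float64(0.005), 0], [np.float64(0.0081), np.float64(0.004), 0], [np.float64(0.0087), np.float64(0.0028), 0], [np.float64(0.0089), np.float64(0.0016), 0], [np.float64(0.009), np.float64(0.0003), 0], [np.float64(0.0091), np.float64(-0.001), 0], [np.float64(0.0088), np.float64(-0.0022), 0], [np.float64(0.0084), np.float64(-0.0034), 0]] [583.8 132.9]
[[np.float64(0.0078), np.float64(-0.0046), 0], [np.float64(0.0072), np.float64(-0.0055), 0], [np.float64(0.0062), np.float64(-0.0066
[... 597 characters left out ...]
), np.float64(-0.0046), 0], [np.float64(-0.0084), np.float64(-0.0033), 0], [np.float64(-0.0088), np.float64(-0.0022), 0], [np.float64(-0.009), np.float64(-0.001), 0], [np.float64(-0.0091), np.float64(0.0004), 0]] [548.3 255.9]
[[np.float64(-0.0089), np.float64(0.0016), 0], [np.float64(-0.0086), np.float64(0.0028), 0], [np.float64(-0.0082), np.float64(0.0039), 0], [np.float64(-0.0075), np.float64(0.0051), 0], [np.float64(-0.0067), np.float64(0.0061), 0], [np.float64(-0.0058), np.float64(0.007), 0], [np.float64(-0.0048), np.float64(0.0077), 0], [np.float64(-0.0037), np.float64(0.0082), 0], [np.float64(-0.0025), np.float64(0.0088), 0], [np.float64(-0.0012), np.float64(0.0089), 0]] [490.4 195.8]
```

Request:
{"api": "jog_arm", "payload": {
  "motion": [
    {"slide":[-0.0063,0.0065,0],"angular":[0,0,0],"grip":-1},
    {"slide":[-0.0048,0.0077,0],"angular":[0,0,0],"grip":-1},
    {"slide":[-0.0037,0.0082,0],"angular":[0,0,0],"grip":-1},
    {"slide":[-0.0025,0.0088,0],"angular":[0,0,0],"grip":-1},
    {"slide":[-0.0012,0.0089,0],"angular":[0,0,0],"grip":-1},
    {"slide":[0,0.0091,0],"angular":[0,0,0],"grip":-1},
    {"slide":[0.0012,0.009,0],"angular":[0,0,0],"grip":-1},
    {"slide":[0.0025,0.0087,0],"angular":[0,0,0],"grip":-1},
    {"slide":[0.0037,0.0083,0],"angular":[0,0,0],"grip":-1},
    {"slide":[0.0049,0.0077,0],"angular":[0,0,0],"grip":-1}
  ],
  "newtons": 30
}}

```text
t: 7.05
position: [503.4, 153.2, 85.9]
orientation: [-3.14, -0.0, -0.005]
force: [0.8, 3.3, 8.8]
gripper_width: 21.1
gripper_force: 30.2
```

Request:
{"api": "jog_arm", "payload": {
  "motion": [
    {"slide":[0.0058,0.0069,0],"angular":[0,0,0],"grip":-1},
    {"slide":[0.0067,0.0061,0],"angular":[0,0,0],"grip":-1},
    {"slide":[0.0076,0.005,0],"angular":[0,0,0],"grip":-1},
    {"slide":[0.0081,0.004,0],"angular":[0,0,0],"grip":-1},
    {"slide":[0.0087,0.0028,0],"angular":[0,0,0],"grip":-1},
    {"slide":[0.0089,0.0016,0],"angular":[0,0,0],"grip":-1},
    {"slide":[0.009,0.0003,0],"angular":[0,0,0],"grip":-1},
    {"slide":[0.0091,-0.001,0],"angular":[0,0,0],"grip":-1},
    {"slide":[0.0088,-0.0022,0],"angular":[0,0,0],"grip":-1},
    {"slide":[0.0084,-0.0034,0],"angular":[0,0,0],"grip":-1}
  ]
}}

```text
t: 8.05
position: [583.7, 132.3, 85.9]
orientation: [3.141, -0.001, 0.002]
force: [-3.0, -0.0, 11.1]
gripper_width: 20.8
gripper_force: 30.5
```

Request:
{"api": "jog_arm", "payload": {
  "motion": [
    {"slide":[0.0078,-0.0046,0],"angular":[0,0,0],"grip":-1},
    {"slide":[0.0072,-0.0055,0],"angular":[0,0,0],"grip":-1},
    {"slide":[0.0062,-0.0066,0],"angular":[0,0,0],"grip":-1},
    {"slide":[0.0054,-0.0073,0],"angular":[0,0,0],"grip":-1},
    {"slide":[0.0042,-0.008,0],"angular":[0,0,0],"grip":-1},
    {"slide":[0.0031,-0.0086,0],"angular":[0,0,0],"grip":-1},
    {"slide":[0.0019,-0.0088,0],"angular":[0,0,0],"grip":-1},
    {"slide":[0.0006,-0.0091,0],"angular":[0,0,0],"grip":-1},
    {"slide":[-0.0006,-0.009,0],"angular":[0,0,0],"grip":-1},
    {"slide":[-0.0019,-0.0089,0],"angular":[0,0,0],"grip":-1}
  ]
}}

```text
t: 9.05
position: [619.0, 208.2, 86.0]
orientation: [3.141, -0.002, 0.005]
force: [2.3, -1.2, 7.3]
gripper_width: 20.9
gripper_force: 30.3
```

Request:
{"api": "jog_arm", "payload": {
  "motion": [
    {"slide":[-0.0032,-0.0085,0],"angular":[0,0,0],"grip":-1},
    {"slide":[-0.0042,-0.008,0],"angular":[0,0,0],"grip":-1},
    {"slide":[-0.0054,-0.0073,0],"angular":[0,0,0],"grip":-1},
    {"slide":[-0.0063,-0.0066,0],"angular":[0,0,0],"grip":-1},
    {"slide":[-0.0071,-0.0055,0],"angular":[0,0,0],"grip":-1},
    {"slide":[-0.0079,-0.0046,0],"angular":[0,0,0],"grip":-1},
    {"slide":[-0.0084,-0.0033,0],"angular":[0,0,0],"grip":-1},
    {"slide":[-0.0088,-0.0022,0],"angular":[0,0,0],"grip":-1},
    {"slide":[-0.009,-0.001,0],"angular":[0,0,0],"grip":-1},
    {"slide":[-0.0091,0.0004,0],"angular":[0,0,0],"grip":-1}
  ]
}}

```text
t: 10.05
position: [549.1, 255.9, 85.9]
orientation: [-3.14, 0.001, -0.005]
force: [1.7, -0.4, 7.7]
gripper_width: 20.7
gripper_force: 30.1
```

Request:
{"api": "jog_arm", "payload": {
  "motion": [
    {"slide":[-0.0089,0.0016,0],"angular":[0,0,0],"grip":-1},
    {"slide":[-0.0086,0.0028,0],"angular":[0,0,0],"grip":-1},
    {"slide":[-0.0082,0.0039,0],"angular":[0,0,0],"grip":-1},
    {"slide":[-0.0075,0.0051,0],"angular":[0,0,0],"grip":-1},
    {"slide":[-0.0067,0.0061,0],"angular":[0,0,0],"grip":-1},
    {"slide":[-0.0058,0.007,0],"angular":[0,0,0],"grip":-1},
    {"slide":[-0.0048,0.0077,0],"angular":[0,0,0],"grip":-1},
    {"slide":[-0.0037,0.0082,0],"angular":[0,0,0],"grip":-1},
    {"slide":[-0.0025,0.0088,0],"angular":[0,0,0],"grip":-1},
    {"slide":[-0.0012,0.0089,0],"angular":[0,0,0],"grip":-1}
  ]
}}

```text
t: 11.05
position: [491.3, 196.0, 85.8]
orientation: [-3.14, -0.0, -0.005]
force: [3.3, 1.5, 7.6]
gripper_width: 21.0
gripper_force: 30.1
```

```bash
python3 - <<'E'
from h import *
from scipy.optimize import least_squares
np.set_printoptions(precision=2,suppress=True)
p=np.array([(503.4,153.2),(583.7,132.3),(619,208.2),(549.1,255.9),(491.3,196),(509.2,236.2)])
r=least_squares(lambda x:np.hypot(*(p-x[:2]).T)-x[2],[555,191,65]);print(r.x,r.fun)
A=r.x[:2]
for i in range(3):
    im,d=snap('top',f't2{i}');P=world('top',d);c=P[...,2]
    sh=(P[...,0]>655)&(P[...,0]<720)&(P[...,1]>150)&(P[...,1]<270)&(abs(c-75)<5);q=P[sh][:,:2]
    rc=cv2.minAreaRect(q.astype(np.float32));v=q.mean(0)-A;print(len(q),q.mean(0),rc,np.degrees(np.arctan2(v[1],v[0])),np.hypot(*v))
b=cv2.cvtColor(im,cv2.COLOR_RGB2BGR)[130:220,150:250];cv2.imwrite('pics/c4.png',cv2.resize(b,(600,540),interpolation=cv2.INTER_CUBIC))
print(robot.read_state()['position'])
E
```

```text
[556.19 191.23  65.05] [ 0.01 -0.01  0.01  0.    0.01 -0.02]
113 [678.59 205.35] ((676.371337890625, 203.20494079589844), (38.62743377685547, 79.0910873413086), 0.4561896324157715) 6.578288687074242 123.21719919868248
111 [678.17 207.58] ((675.5624389648438, 205.38604736328125), (40.38330078125, 75.3577880859375), 2.37345814704895) 7.632753695144292 123.06849309704285
111 [677.9  208.14] ((674.0903930664062, 204.95855712890625), (40.40203094482422, 73.01306915283203), 4.723155498504639) 7.906416177948018 122.88420106771161
[491.19 194.4   85.84]
```

View pics/c4.png

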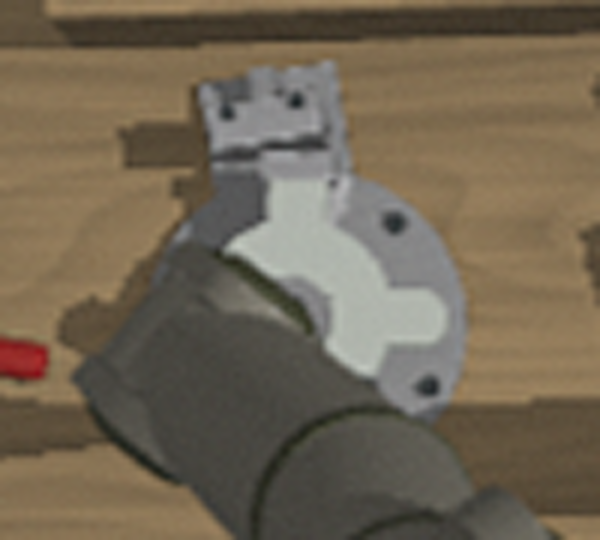

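Request:
{"api": "jog_arm", "payload": {
  "motion": [
    {"slide":[0.0002,0.0057,0],"angular":[0,0,0],"grip":-1},
    {"slide":[0.0003,0.0056,0],"angular":[0,0,0],"grip":-1},
    {"slide":[0,0,0],"angular":[0,0,0],"grip":-1},
    {"slide":[0,0,0],"angular":[0,0,0],"grip":-1},
    {"slide":[0,0,0],"angular":[0,0,0],"grip":-1},
    {"slide":[0,0,0],"angular":[0,0,0],"grip":-1}
  ]
}}

```text
t: 11.8
position: [491.6, 183.6, 85.8]
orientation: [-3.142, 0.002, -0.004]
force: [1.4, -1.5, 11.3]
gripper_width: 20.9
gripper_force: 30.5
```

```bash
python3 - <<'E'
from h import *
T=[];S=[]
for i in range(4): T.append(camera('top'));S.append(camera('side'))
t=np.mean([a[0].astype(float) for a in T],0);s=np.mean([a[0].astype(float) for a in S],0)
np.savez('pics/avg.npz',t=t,s=s,td=np.median([a[1] for a in T],0),sd=np.median([a[1] for a in S],0))
A=cv2.resize(t[140:185,175:225].astype(np.uint8)[...,::-1],(400,360),interpolation=cv2.INTER_CUBIC)
B=cv2.resize(s[150:195,250:300].astype(np.uint8)[...,::-1],(400,360),interpolation=cv2.INTER_CUBIC)
cv2.imwrite('pics/c5.png',np.hstack([A,B]))
P=world('top',np.load('pics/avg.npz')['td'])
np.set_printoptions(precision=1,suppress=True)
for nm,x0,x1 in(('shoe',663,705),('pad',635,659)):
    m=(P[...,0]>x0)&(P[...,0]<x1)&(P[...,1]>150)&(P[...,1]<270)&(abs(P[...,2]-75)<4);q=P[m][:,:2];print(nm,len(q),q.mean(0),cv2.minAreaRect(q.astype(np.float32)))
E
```

```text
shoe 126 [679.9 209.8] ((680.5004272460938, 207.91270446777344), (27.71832847595215, 69.81436157226562), 8.31618595123291)
pad 66 [647.2 203.3] ((646.9598388671875, 203.24905395507812), (41.836570739746094, 23.42021942138672), 89.8831787109375)
```

View pics/c5.png

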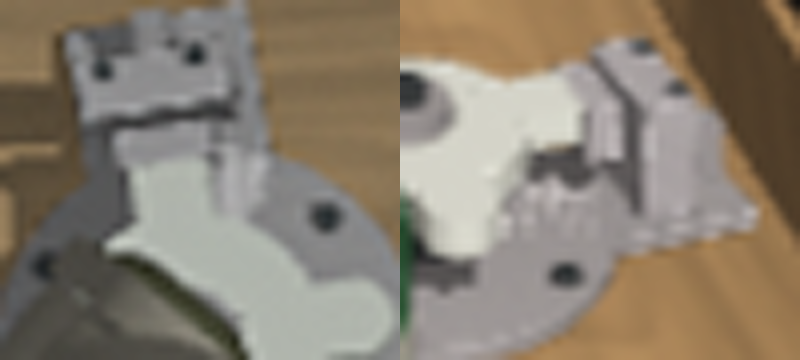

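Request:
{"api": "jog_arm", "payload": {
  "motion": [
    {"slide":[0,0.001,0],"angular":[0,0,0],"grip":-1},
    {"slide":[0,0,0],"angular":[0,0,0],"grip":-1},
    {"slide":[0,0,0],"angular":[0,0,0],"grip":0},
    {"slide":[0,0,0],"angular":[0,0,0],"grip":0},
    {"slide":[0,0,0],"angular":[0,0,0],"grip":0},
    {"slide":[0,0,0],"angular":[0,0,0],"grip":0},
    {"slide":[0,0,-0.02],"angular":[0,0,0],"grip":0},
    {"slide":[0,0,-0.04],"angular":[0,0,0],"grip":0},
    {"slide":[0,0,-0.045],"angular":[0,0,0],"grip":0},
    {"slide":[0,0,-0.045],"angular":[0,0,0],"grip":0}
  ]
}}

```text
t: 13.2
position: [489.9, 182.9, 235.8]
orientation: [3.141, 0.0, -0.002]
force: [1.6, -0.7, -0.4]
gripper_width: 42.6
gripper_force: 0.0
```

Request:
{"api": "jog_arm", "payload": {
  "motion": [
    {"slide":[0,0,-0.045],"angular":[0,0,0],"grip":0},
    {"slide":[0,0,-0.045],"angular":[0,0,0],"grip":0},
    {"slide":[-0.003,0.045,0],"angular":[0,0,0],"grip":0},
    {"slide":[-0.003,0.045,0],"angular":[0,0,0],"grip":0},
    {"slide":[-0.003,0.045,0],"angular":[0,0,0],"grip":0},
    {"slide":[-0.003,0.045,0],"angular":[0,0,0],"grip":0},
    {"slide":[-0.003,0.045,0],"angular":[0,0,0],"grip":0},
    {"slide":[-0.003,0.045,0],"angular":[0,0,0],"grip":0},
    {"slide":[-0.003,0.045,0],"angular":[0,0,0],"grip":0},
    {"slide":[-0.003,0.045,0],"angular":[0,0,0],"grip":0}
  ]
}}

```text
t: 14.2
position: [465.8, -178.6, 324.6]
orientation: [3.141, -0.0, -0.0]
force: [1.2, -0.3, -0.1]
gripper_width: 42.3
gripper_force: 0.0
```

Request:
{"api": "jog_arm", "payload": {
  "motion": [
    {"slide":[-0.003,0.045,0],"angular":[0,0,0],"grip":0},
    {"slide":[-0.003,0.045,0],"angular":[0,0,0],"grip":0},
    {"slide":[0,0.039,0],"angular":[0,0,0],"grip":0},
    {"slide":[0,0,0],"angular":[0,0,-0.128],"grip":0},
    {"slide":[0,0,0],"angular":[0,0,-0.128],"grip":0},
    {"slide":[0,0,0],"angular":[0,0,0],"grip":0}
  ]
}}

```text
t: 14.8
position: [460.1, -306.1, 324.1]
orientation: [-3.115, -0.403, 0.001]
force: [0.1, -0.7, 0.1]
gripper_width: 42.8
gripper_force: 0.0
```

```bash
python3 - <<'E'
from h import *
np.set_printoptions(precision=2,suppress=True)
S=robot.read_state();print(S['position'],S['orientation'],S['joint_positions'])
T=[camera('side') for i in range(4)]+[];TT=[camera('top') for i in range(3)]
for n,L in(('side',T),('top',TT)):
    d=np.median([a[1] for a in L],0);P=world(n,d);np.savez(f'pics/m_{n}.npz',d=d,im=L[0][0])
    m=(P[...,0]>400)&(P[...,0]<640)&(P[...,1]>-380)&(P[...,1]<-200)&(P[...,2]>95)&(P[...,2]<135);k,l=cv2.connectedComponents(m.astype(np.uint8))
    for i in range(1,k):
        q=P[l==i]
        if len(q)>10: t=q[q[:,2]>117];print(n,len(q),q.min(0),q.max(0),t.mean(0),cv2.minAreaRect(t[:,:2].astype(np.float32)))
    # wheel
    m=(P[...,0]>440)&(P[...,0]<560)&(P[...,1]>140)&(P[...,1]<240)&(P[...,2]>135)&(P[...,2]<152);print('knob',P[m].mean(0),m.sum())
    m=(P[...,0]>475)&(P[...,0]<640)&(P[...,1]>100)&(P[...,1]<280)&(P[...,2]>84)&(P[...,2]<102);print('hub',P[m].mean(0),m.sum())
    for nm,x0,x1 in(('shoe',662,710),('pad',634,660)):
        m=(P[...,0]>x0)&(P[...,0]<x1)&(P[...,1]>150)&(P[...,1]<270)&(abs(P[...,2]-75)<5);q=P[m][:,:2];print(nm,len(q),q.mean(0),cv2.minAreaRect(q.astype(np.float32)))
E
```

```text
[ 460.07 -306.06  324.11] [-3.11 -0.4   0.  ] [ 0.69  0.28 -0.27  1.83  0.08  1.05 -0.92]
side 112 [ 561.28 -292.85   95.22] [ 587.44 -267.16  127.02] [ 573.24 -282.04  123.26] ((573.4168090820312, -280.5774841308594), (20.967988967895508, 23.093799591064453), 18.164684295654297)
side 80 [ 507.28 -305.31   95.1 ] [ 527.8  -284.89  126.62] [ 517.07 -297.04  123.38] ((517.088623046875, -295.50445556640625), (18.88669776916504, 17.439571380615234), 74.77064514160156)
side 116 [ 444.62 -318.6    95.52] [ 475.23 -301.87  127.58] [ 458.71 -310.71  123.  ] ((458.96240234375, -309.10125732421875), (29.45775032043457, 12.710216522216797), 13.193721771240234)
knob [487.34 177.75 141.19] 14
hub [515.09 182.43  90.92] 15
shoe 62 [680.86 203.46] ((680.1254272460938, 205.51129150390625), (29.095287322998047, 69.57099151611328), 9.156058311462402)
pad 24 [649.4 193. ] ((647.1923217773438, 197.6129150390625), (41.86606979370117, 22.618854522705078), 86.12859344482422)
top 49 [ 560.55 -287.03   97.29] [ 583.82 -263.85  132.81] [ 572.92 -275.29  126.87] ((573.2330932617188, -276.474365234375), (20.855634689331055, 22.275333404541016), 14.747541427612305)
top 34 [ 506.86 -298.45   96.19] [ 525.37 -279.87  131.96] [ 516.73 -289.72  125.69] ((516.1494140625, -289.5921630859375), (18.152372360229492, 18.15531349182129), 84.37001037597656)
top 13 [ 443.82 -313.09   97.72] [ 466.91 -298.    131.17] [ 446.45 -306.44  126.31] ((445.86767578125, -307.33233642578125), (3.865044355392456, 11.65520191192627), 2.596299409866333)
knob [490.99 182.98 143.83] 30
hub [555.25 189.72  89.97] 115
shoe 128 [679.73 208.92] ((680.3555297851562, 208.53811645507812), (29.142078399658203, 69.15086364746094), 7.890198707580566)
pad 71 [647.13 202.26] ((646.8812255859375, 203.3114013671875), (42.00221633911133, 23.505855560302734), 88.81978607177734)
```

Request:
{"api": "jog_arm", "payload": {
  "motion": [
    {"slide":[-0.001,0,0.045],"angular":[0,0,0],"grip":0},
    {"slide":[0,0,0.045],"angular":[0,0,0],"grip":0},
    {"slide":[0,0,0.045],"angular":[0,0,0],"grip":0},
    {"slide":[0,0,0.045],"angular":[0,0,0],"grip":0},
    {"slide":[0,0,0.035],"angular":[0,0,0],"grip":0},
    {"slide":[0,0,0.02],"angular":[0,0,0],"grip":0},
    {"slide":[0,0,0.015],"angular":[0,0,0],"grip":0},
    {"slide":[0,0,0.01],"angular":[0,0,0],"grip":0},
    {"slide":[0,0,0],"angular":[0,0,0],"grip":0}
  ]
}}

```text
t: 16.05
position: [459.2, -305.7, 63.6]
orientation: [-3.115, -0.401, 0.002]
force: [0.9, -0.2, 1.2]
gripper_width: 42.9
gripper_force: 0.0
```

Request:
{"api": "jog_arm", "payload": {
  "motion": [
    {"slide":[0,0,0],"angular":[0,0,0],"grip":-0.4},
    {"slide":[0,0,0],"angular":[0,0,0],"grip":-0.6},
    {"slide":[0,0,0],"angular":[0,0,0],"grip":-1},
    {"slide":[0,0,0],"angular":[0,0,0],"grip":-1},
    {"slide":[0,0,0],"angular":[0,0,0],"grip":-1},
    {"slide":[0,0,0],"angular":[0,0,0],"grip":-1}
  ],
  "newtons": 40
}}

```text
t: 16.65
position: [460.0, -306.5, 65.5]
orientation: [3.115, 0.4, 0.002]
force: [-1.0, 0.7, 7.4]
gripper_width: 11.4
gripper_force: 41.0
```

Request:
{"api": "jog_arm", "payload": {
  "motion": [
    {"slide":[0,0,-0.01],"angular":[0,0,0],"grip":-1},
    {"slide":[0,0,-0.02],"angular":[0,0,0],"grip":-1},
    {"slide":[0,0,-0.03],"angular":[0,0,0],"grip":-1},
    {"slide":[0,0,-0.04],"angular":[0,0,0],"grip":-1},
    {"slide":[0,0,-0.045],"angular":[0,0,0],"grip":-1},
    {"slide":[0,0,-0.045],"angular":[0,0,0],"grip":-1},
    {"slide":[0,0,-0.045],"angular":[0,0,0],"grip":-1},
    {"slide":[0,0,-0.045],"angular":[0,0,0],"grip":-1},
    {"slide":[0,0,-0.035],"angular":[0,0,0],"grip":-1},
    {"slide":[0,0,0],"angular":[0,0,0],"grip":-1}
  ]
}}

```text
t: 17.65
position: [461.0, -306.6, 385.4]
orientation: [3.111, 0.4, 0.011]
force: [-0.1, -0.2, -1.5]
gripper_width: 11.5
gripper_force: 40.0
```

Request:
{"api": "jog_arm", "payload": {
  "motion": [
    {"slide":[0,0,0],"angular":[0,0,-0.145],"grip":-1},
    {"slide":[0,0,0],"angular":[0,0,-0.145],"grip":-1},
    {"slide":[0,0,0],"angular":[0,0,-0.145],"grip":-1},
    {"slide":[0,0,0],"angular":[0,0,-0.145],"grip":-1},
    {"slide":[0,0,0],"angular":[0,0,-0.145],"grip":-1},
    {"slide":[0,0,0],"angular":[0,0,-0.145],"grip":-1},
    {"slide":[0,0,0],"angular":[0,0,-0.145],"grip":-1},
    {"slide":[0,0,0],"angular":[0,0,-0.145],"grip":-1},
    {"slide":[0,0,0],"angular":[0,0,-0.145],"grip":-1},
    {"slide":[0,0,0],"angular":[0,0,-0.145],"grip":-1}
  ]
}}

```text
t: 18.65
position: [458.8, -305.7, 379.1]
orientation: [-2.058, -2.372, 0.001]
force: [-0.9, -0.6, 0.0]
gripper_width: 11.5
gripper_force: 39.8
```

```bash
python3 - <<'E'
from h import *
np.set_printoptions(precision=2,suppress=True)
S=robot.read_state();M=Rm(S['orientation']);print(S['position'],S['orientation'],S['joint_positions'],S['gripper_width']);print(M, np.degrees(np.arctan2(M[1,0],M[0,0])))
snap('side','s5')
for t in ([560,-100,365],[663.2,205.5,365],[663.2,205.5,145]): print(t,M.T@(np.array(t)-S['position']))
D=np.load('pics/s5.npz');P=world('side',D['d'])
m=(abs(P[...,0]-460)<60)&(abs(P[...,1]+306)<60)&(P[...,2]>300)&(P[...,2]<480)
for v in np.where(m.any(1))[0][::2]: q=P[v][m[v]];print(v,q.min(0),q.max(0),np.where(m[v])[0][[0,-1]])
b=cv2.cvtColor(D['im'],cv2.COLOR_RGB2BGR)[100:260,180:340];cv2.imwrite('pics/c6.png',cv2.resize(b,(600,600)))
E
```

```text
[ 458.76 -305.73  379.07] [-2.06 -2.37  0.  ] [ 0.9   0.26 -0.53  1.73  0.14  1.19  0.47] 11.545089391611205
[[-0.14  0.99 -0.  ]
 [ 0.99  0.14  0.  ]
 [ 0.   -0.   -1.  ]] 98.08405396111262
[560, -100, 365] [189.44 129.19  14.04]
[663.2, 205.5, 365] [477.39 274.32  14.07]
[663.2, 205.5, 145] [477.24 274.59 234.07]
121 [ 495.86 -287.66  479.3 ] [ 495.86 -287.66  479.3 ] [269 269]
123 [ 492.7  -295.82  475.47] [ 497.05 -290.2   477.93] [268 270]
125 [ 438.67 -313.62  470.49] [ 508.8  -292.24  479.34] [247 277]
127 [ 438.66 -315.57  465.73] [ 507.86 -291.74  478.79] [247 276]
129 [ 439.39 -323.22  464.85] [ 504.17 -296.47  478.56] [248 275]
131 [ 410.65 -328.15  460.05] [ 498.94 -297.09  479.95] [238 273]
133 [ 414.1  -329.98  454.23] [ 497.51 -296.34  477.26] [240 272]
135 [ 417.42 -324.92  452.03] [ 491.01 -302.61  469.14] [241 270]
137 [ 422.26 -326.61  442.75] [ 479.41 -294.16  463.54] [243 265]
139 [ 427.67 -323.33  438.42] [ 477.95 -296.44  456.05] [245 264]
141 [ 440.6  -318.8   437.64] [ 477.09 -305.28  446.52] [249 264]
143 [ 439.81 -320.88  433.47] [ 477.28 -310.64  441.25] [
[... 496 characters left out ...]
.97] [ 475.05 -295.74  399.94] [249 264]
161 [ 444.26 -331.23  386.7 ] [ 475.72 -311.34  394.32] [251 265]
163 [ 445.27 -335.82  384.47] [ 476.26 -317.85  393.87] [252 265]
165 [ 447.29 -333.42  381.52] [ 470.7  -329.12  386.5 ] [254 263]
167 [ 455.43 -323.52  358.97] [ 461.87 -296.51  373.75] [254 259]
169 [ 455.46 -326.67  352.85] [ 462.14 -296.32  370.24] [254 259]
171 [ 456.1  -324.91  351.63] [ 461.9  -304.59  363.27] [255 259]
173 [ 456.86 -323.96  343.56] [ 462.01 -301.37  356.76] [255 259]
175 [ 456.22 -326.51  339.14] [ 462.03 -303.93  352.45] [255 259]
177 [ 458.84 -322.39  339.34] [ 459.61 -314.88  343.81] [257 258]
179 [ 460.47 -318.94  335.52] [ 460.47 -318.94  335.52] [258 258]
```

View pics/c6.png

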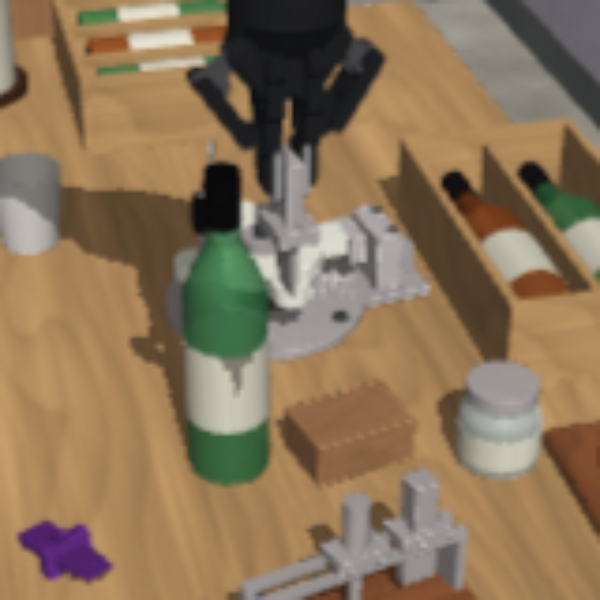

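Request:
{"api": "jog_arm", "payload": {
  "motion": [
    {"slide":[0.0398,0.0229,0],"angular":[0,0,0],"grip":-1},
    {"slide":[0.0398,0.0229,0],"angular":[0,0,0],"grip":-1},
    {"slide":[0.0398,0.0229,0],"angular":[0,0,0],"grip":-1},
    {"slide":[0.0398,0.0229,0],"angular":[0,0,0],"grip":-1},
    {"slide":[0.0398,0.0229,0],"angular":[0,0,0],"grip":-1},
    {"slide":[0.0398,0.0229,0],"angular":[0,0,0],"grip":-1},
    {"slide":[0.0398,0.0229,0],"angular":[0,0,0],"grip":-1},
    {"slide":[0.0398,0.0229,0],"angular":[0,0,0],"grip":-1},
    {"slide":[0.0398,0.0229,0],"angular":[0,0,0],"grip":-1},
    {"slide":[0.0398,0.0229,0],"angular":[0,0,0],"grip":-1}
  ]
}}

```text
t: 19.7
position: [632.8, 120.5, 379.1]
orientation: [-2.07, -2.363, 0.002]
force: [1.1, -0.8, -0.8]
gripper_width: 11.4
gripper_force: 39.8
```

Request:
{"api": "jog_arm", "payload": {
  "motion": [
    {"slide":[0.0398,0.0229,0],"angular":[0,0,0],"grip":-1},
    {"slide":[0.0398,0.0229,0],"angular":[0,0,0.006],"grip":-1},
    {"slide":[0,0,0.045],"angular":[0,0,0],"grip":-1},
    {"slide":[0,0,0.045],"angular":[0,0,0],"grip":-1},
    {"slide":[0,0,0.045],"angular":[0,0,0],"grip":-1},
    {"slide":[0,0,0.045],"angular":[0,0,0],"grip":-1},
    {"slide":[0,0,0.03],"angular":[0,0,0],"grip":-1},
    {"slide":[0,0,0.025],"angular":[0,0,0],"grip":-1},
    {"slide":[0,0,0],"angular":[0,0,0],"grip":-1},
    {"slide":[0,0,0],"angular":[0,0,0],"grip":-1}
  ]
}}

```text
t: 20.7
position: [667.3, 204.2, 144.7]
orientation: [-2.075, -2.358, 0.001]
force: [-0.2, -0.6, -0.7]
gripper_width: 11.3
gripper_force: 39.7
```

```bash
python3 - <<'E'
from h import *
np.set_printoptions(precision=2,suppress=True)
T=[camera('side') for i in range(4)]
S=robot.read_state();M=Rm(S['orientation']);print(S['position'],S['orientation'],S['force']);print(np.degrees(np.arctan2(M[1,0],M[0,0])),M[:,2])
print(M.T@(np.array([663.2,205.6,71])-S['position']))
im=np.mean([a[0].astype(float) for a in T],0).astype(np.uint8);d=np.median([a[1] for a in T],0);np.savez('pics/s6.npz',im=im,d=d)
b=im[120:195,240:315,::-1];cv2.imwrite('pics/c7.png',cv2.resize(b,(600,600),interpolation=cv2.INTER_CUBIC))
E
```

```text
[668.3  204.52 146.38] [2.07 2.36 0.  ] [-0.5  -0.99 -0.83]
97.35622901335059 [ 0.  0. -1.]
[ 1.69 -5.1  75.37]
```

View pics/c7.png

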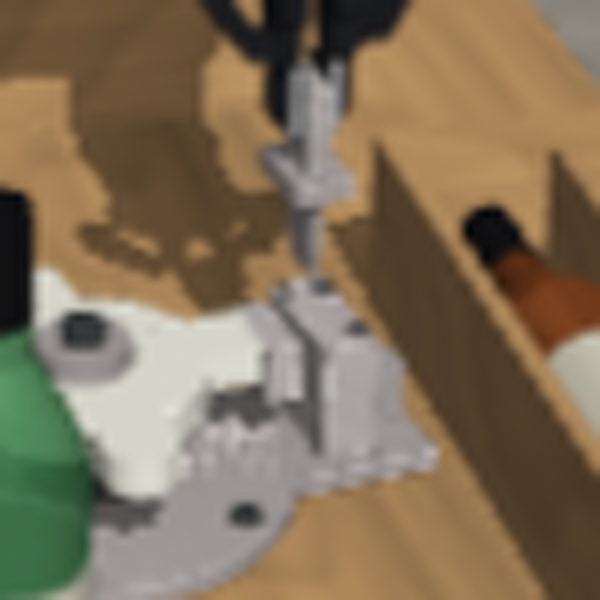

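Request:
{"api": "jog_arm", "payload": {
  "motion": [
    {"slide":[0.0017,-0.0051,0],"angular":[0,0,0],"grip":-1},
    {"slide":[0,0,0.02],"angular":[0,0,0],"grip":-1},
    {"slide":[0,0,0],"angular":[0,0,0],"grip":-1},
    {"slide":[0,0,0],"angular":[0,0,0],"grip":-1},
    {"slide":[0,0,0],"angular":[0,0,0],"grip":-1}
  ]
}}

```text
t: 21.4
position: [662.6, 205.4, 125.5]
orientation: [2.073, 2.36, 0.001]
force: [0.0, 0.3, -0.1]
gripper_width: 11.5
gripper_force: 39.8
```

```bash
cat > st.py <<'E'
from h import *
np.set_printoptions(precision=2,suppress=True)
Ps=[];D=[]
for i in range(5):
    D.append(camera('side'));S=robot.read_state();Ps.append(S['position'])
p=np.mean(Ps,0);M=Rm(S['orientation']);print(np.array(Ps)); print('mean',p,'yaw',np.degrees(np.arctan2(M[1,0],M[0,0])),M[:,2],'F',S['force'])
print('to go',M.T@(np.array([663.2,205.6,71])-p))
W=world('side',np.median([d[1] for d in D],0))
def mid(z0,z1,x0,x1,y0,y1,n):
    m=(W[...,2]>z0)&(W[...,2]<z1)&(W[...,0]>x0)&(W[...,0]<x1)&(W[...,1]>y0)&(W[...,1]<y1);q=W[m]
    if len(q)>5: print(n,len(q),q.mean(0),q.min(0),q.max(0))
z=p[2]+4.5
mid(z-30,z-8,640,690,150,240,'blade');mid(z,z+12,620,710,150,260,'collar');mid(z+18,z+40,620,710,150,260,'grip')
mid(65,82,662,710,150,260,'shoe');mid(66,82,630,660,150,260,'pad')
E
python3 st.py
```

```text
[[662.63 205.43 125.45]
 [662.62 205.37 125.37]
 [662.57 205.3  125.25]
 [662.5  205.29 125.12]
 [662.44 205.2  124.95]]
mean [662.55 205.32 125.23] yaw 97.38476959419472 [ 0.  0. -1.] F [ 0.26 -0.77 -1.3 ]
to go [ 0.19  0.65 54.23]
blade 14 [663.12 194.55 108.64] [660.51 185.4  100.65] [665.96 211.75 118.93]
collar 53 [660.26 193.48 136.48] [646.05 174.11 129.82] [682.15 225.39 141.  ]
grip 37 [661.38 191.81 161.3 ] [645.61 181.92 148.7 ] [683.01 205.36 168.98]
shoe 73 [681.79 196.42  70.57] [663.53 167.94  65.08] [700.28 237.56  73.45]
pad 52 [644.92 195.7   71.  ] [630.79 176.15  66.31] [659.87 222.85  74.05]
```

Request:
{"api": "jog_arm", "payload": {
  "motion": [
    {"slide":[0,0.0006,0.007],"angular":[0,0,0],"grip":-1},
    {"slide":[0,0,0.006],"angular":[0,0,0],"grip":-1},
    {"slide":[0,0,0.004],"angular":[0,0,0],"grip":-1},
    {"slide":[0,0,0.004],"angular":[0,0,0],"grip":-1},
    {"slide":[0,0,0.004],"angular":[0,0,0],"grip":-1}
  ]
}}

```text
t: 22.15
position: [662.8, 205.3, 99.0]
orientation: [-2.073, -2.36, 0.0]
force: [-0.2, 0.3, -0.4]
gripper_width: 11.6
gripper_force: 39.8
```

Request:
{"api": "jog_arm", "payload": {
  "motion": [
    {"slide":[0,0.0003,0.003],"angular":[0,0,0],"grip":-1},
    {"slide":[0,0,0.003],"angular":[0,0,0],"grip":-1},
    {"slide":[0,0,0.003],"angular":[0,0,0],"grip":-1},
    {"slide":[0,0,0.003],"angular":[0,0,0],"grip":-1},
    {"slide":[0,0,0.003],"angular":[0,0,0],"grip":-1},
    {"slide":[0,0,0.003],"angular":[0,0,0],"grip":-1},
    {"slide":[0,0,0],"angular":[0,0,0],"grip":-1}
  ]
}}

```text
t: 22.85
position: [662.9, 205.1, 81.0]
orientation: [-2.073, -2.36, 0.001]
force: [-0.3, -0.4, -2.0]
gripper_width: 11.3
gripper_force: 39.8
```

```bash
python3 st.py
```

```text
[[663.05 205.26  81.33]
 [663.13 205.35  81.51]
 [663.19 205.33  81.62]
 [663.25 205.37  81.72]
 [663.25 205.32  81.68]]
mean [663.17 205.33  81.57] yaw 97.39028588652579 [ 0.  0. -1.] F [ 0.67  0.41 -0.63]
to go [ 0.27  0.06 10.57]
blade 98 [662.63 185.23  68.08] [640.02 166.65  56.33] [688.88 223.21  75.72]
collar 50 [660.28 191.99  93.1 ] [646.92 173.97  86.96] [680.33 223.66  97.84]
grip 35 [662.92 191.72 117.07] [645.64 185.73 104.61] [685.75 204.09 125.95]
shoe 50 [682.42 183.51  70.82] [663.39 167.3   65.3 ] [700.47 233.45  75.72]
pad 51 [645.22 195.09  70.92] [630.36 175.82  67.07] [659.8  223.21  73.35]
```

Free travel, no contact. Continue down in small steps until the collar touches.

Request:
{"api": "jog_arm", "payload": {
  "motion": [
    {"slide":[0,0,0.002],"angular":[0,0,0],"grip":-1},
    {"slide":[0,0,0.002],"angular":[0,0,0],"grip":-1},
    {"slide":[0,0,0.002],"angular":[0,0,0],"grip":-1},
    {"slide":[0,0,0.002],"angular":[0,0,0],"grip":-1},
    {"slide":[0,0,0],"angular":[0,0,0],"grip":-1}
  ]
}}

```text
t: 23.6
position: [662.9, 205.2, 73.1]
orientation: [-2.073, -2.36, 0.001]
force: [0.6, -0.8, -1.8]
gripper_width: 11.5
gripper_force: 39.8
```

Request:
{"api": "jog_arm", "payload": {
  "motion": [
    {"slide":[0,0,0.001],"angular":[0,0,0],"grip":-1},
    {"slide":[0,0,0.001],"angular":[0,0,0],"grip":-1},
    {"slide":[0,0,0],"angular":[0,0,0],"grip":-1}
  ]
}}

```text
t: 23.9
position: [663.1, 205.3, 71.5]
orientation: [-2.074, -2.36, 0.0]
force: [1.2, -0.2, -1.2]
gripper_width: 11.5
gripper_force: 39.8
```

Request:
{"api": "jog_arm", "payload": {
  "motion": [
    {"slide":[0,0,0.001],"angular":[0,0,0],"grip":-1},
    {"slide":[0,0,0.001],"angular":[0,0,0],"grip":-1},
    {"slide":[0,0,0],"angular":[0,0,0],"grip":-1}
  ]
}}

```text
t: 24.2
position: [663.3, 205.3, 70.6]
orientation: [2.073, 2.359, 0.0]
force: [-2.4, -1.7, 7.6]
gripper_width: 11.6
gripper_force: 41.0
```

Request:
{"api": "jog_arm", "payload": {
  "motion": [
    {"slide":[0,0,0],"angular":[0,0,0],"grip":-0.6},
    {"slide":[0,0,0],"angular":[0,0,0],"grip":-0.4},
    {"slide":[0,0,0],"angular":[0,0,0],"grip":-0.1},
    {"slide":[0,0,0],"angular":[0,0,0],"grip":-0.1},
    {"slide":[0,0,0],"angular":[0,0,0],"grip":-0.1},
    {"slide":[0,0,-0.01],"angular":[0,0,0],"grip":-0.1},
    {"slide":[0,0,-0.03],"angular":[0,0,0],"grip":-0.1},
    {"slide":[0,0,-0.045],"angular":[0,0,0],"grip":-0.1},
    {"slide":[0,0,-0.045],"angular":[0,0,0],"grip":-0.1},
    {"slide":[0,0,-0.045],"angular":[0,0,0],"grip":-0.1}
  ]
}}

```text
t: 25.2
position: [662.8, 205.4, 247.1]
orientation: [-2.073, -2.36, -0.001]
force: [1.0, 0.3, -1.1]
gripper_width: 38.6
gripper_force: 0.0
```

```bash
python3 - <<'E'
from h import *
np.set_printoptions(precision=1,suppress=True)
D=[camera('side') for i in range(4)];W=world('side',np.median([d[1] for d in D],0));im=D[0][0]
T=[camera('top') for i in range(3)];V=world('top',np.median([d[1] for d in T],0))
print(robot.read_state()['position'])
for n,A in(('side',W),('top',V)):
  for nm,z0,z1 in(('collar',83,91),('grip',100,140),('tops',68,82)):
    m=(A[...,2]>z0)&(A[...,2]<z1)&(abs(A[...,0]-663)<45)&(abs(A[...,1]-205)<40);q=A[m]
    if len(q)>5: print(n,nm,len(q),q.mean(0),q.min(0),q.max(0))
b=im[130:190,245:305,::-1];t=T[0][0][135:195,165:225,::-1]
cv2.imwrite('pics/c8.png',np.hstack([cv2.resize(b,(400,400),interpolation=cv2.INTER_CUBIC),cv2.resize(t,(400,400),interpolation=cv2.INTER_CUBIC)]))
E
```

```text
[662.5 204.8 243.3]
side collar 24 [663.9 195.5  85.4] [649.2 181.   83.3] [680.9 219.6  90.4]
side grip 51 [662.5 196.8 116.9] [655.8 183.1 100.1] [670.5 217.6 129.7]
side tops 114 [658.2 191.6  73.2] [618.3 168.9  68.5] [699.9 233.5  82. ]
```

View pics/c8.png

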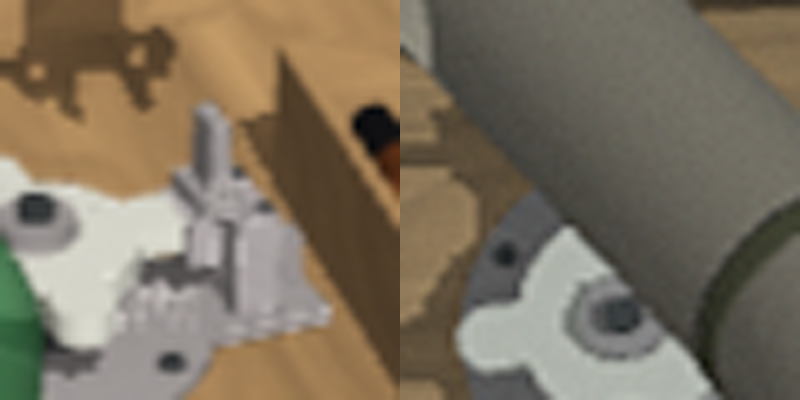

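The picture shows the gauge standing upright in the gap at about pixel (210,160) of the left crop. Its collar lies on both the pad and the shoe, and the gripper is well clear.

```bash
python3 -c "
from workcell import ticket
print(ticket.sign_off())"
```

```text
the job is handed in; nothing more can be done
None
```

The job is handed in, with no verdict shown: the wheel was wound one full turn and on until its pad faced the shoe, the thin gauge is seated in the gap with its collar down and released, and the arm is clear.

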